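# Build up a keyed pipe support on the welding table

### The arm

A 7-joint arm with a two-finger parallel gripper is mounted at the origin on the work surface. World frame = base frame: x ahead of the robot, y to its left, z up, the work surface at z = 0. Lengths are in mm, angles in rad, forces in N, time in s.
With the tool pointing down it reaches from about 400 to 900 mm from the base axis. Payload 5.6 kg.
Tool frame: the origin (TCP) lies midway between the tips of the shut fingers; the grasp point (between the pads) lies 19 mm behind it; x points along the fingers, y is the direction in which the jaws open and shut, and the axes are right-handed (so a half turn about x gives the same grasp; the last joint's range is limited). The gripper opens to 92 mm and grips with 3 to 60 N. Pads are 20 mm wide; open, the fingers measure 128 mm over their backs; the gripper's body (75 mm by 189 mm) begins 69 mm behind the grasp point.
Start: joints at [1.089, 0.468, -0.012, 1.603, 0.006, 1.071, -0.056], TCP at [276.116, -588.446, 214.592] pointing down, gripper open.
Joint ranges: [-2.53, 2.53], [-0.31, 2.02], [-1.57, 1.55], [0.28, 2.44], [-1.29, 4.43], [0.15, 1.84], [-2.92, 2.92]. Speed limits (rad/s): [2.57, 2.57, 3.14, 3.14, 3.14, 3.14, 3.14].

### API

Orientations are given as a rotation vector (axis times angle).
In Python, from cell import robot, grip, kin, viewer gives the robot as it stands. Calls block until the motion is done:
- robot.movep(position, orientation): joint-space move of the TCP to a pose.
- robot.servo_line(position, feed=150, rotation=None): straight line of the TCP; rotation=None keeps the orientation; feed is the mean speed in mm/s.
- robot.goto_joints(angles): joint-space move.
- grip(opening, newtons=None): opening from 0.0 (shut) to 1.0 (fully open); newtons is the grip in N (None keeps the last); returns when the fingers have stopped.
- robot.hold(seconds).
- kin.ik(position, orientation): joint angles nearest the present ones, or None.
- robot.observe(): the state.
- viewer.read_camera(name): name is "scene" or "top" or "wrist"; returns the picture (400x640x3 uint8, red, green, blue); there is no depth.
- viewer.camera_info(name): a dict with "camera_matrix" (3x3 intrinsics, pixels), "R" (3x3) and "t" (3): a world point X has camera coordinates R X + t. Camera axes: x right, y down, z forward; pixel columns grow to the right and rows downward; lengths in mm; the calibration is good to about 2 mm. A picture is of the moment at which its call begins: read the wrist's pose just before it. camera_info takes no time and is no camera call; for the wrist camera it gives the pose at the moment of the call.
A pose or a line that the arm cannot do raises robot.IKError and nothing moves.
- robot.job_done(): hands the job in, once; it reports no verdict.
Trained networks look in the newest picture that a camera, given by its name, has taken for a name from the list of things; names that differ only in an ending like _2 or _b are one class to them, and where a whole thing is asked for, a point or a joint stands for the part that bears it (a point fixed in the world has none). Each returns a list of dicts, best first, with "confidence" (0 to 1); they miss things now and then, are a little off and sometimes report something else, mostly with a low value. They report only what shows in the picture. A call takes as long as a camera call.
- viewer.silhouettes(name, camera): "mask" (400x640 bool, what is visible of it).
- viewer.pinpoint(name, camera): "at" ([x, y, z] in mm, in the coordinates of the camera as it stood for that picture, good to about 4 mm: a listed point, or the origin of a listed thing).
The state is a dict: "t": time; "joints": joint angles; "joint_velocities": joint speeds; "joint_torque": joint torques, N m; "tcp_pos": TCP position; "tcp_rot": TCP orientation; "contact_force": force on the tool from outside, world axes, zero at the start; "wrist_torque": the same for the moment, N m; "grip_width": opening from 0.0 (shut) to 1.0 (fully open).
Only numpy, scipy, OpenCV 4.12 (cv2) and the standard library are available. Lean on these libraries where they do the work, as an engineer would, in place of code of your own. Each camera call takes 0.05 s, during which the arm holds its last target.

### The job

Build up the pipe support on the dark steel riser: set the spacer that has a lug under each end onto the riser so that its lugs drop into the riser's end notches, and set the V-rest on top of that spacer in the same way, V upward. Both must sit fully home, flat on the part below. Set them down without dropping them from a height, and leave the look-alike spacer with the single bar lug across its middle where it is.

Things in the scene. Friction and masses are not known exactly. Their poses are not given: they have to be found in the camera images.
- riser_top (a point): Fixed dark steel riser, 90 mm long (x) x 54 wide (y) x 50 high, on a 150 x 70 x 8 mm foot. Point: centre of its top face, 50 mm above the table; z up. In the top at each end of its length is a notch, open to the end: 24 mm long (x), 40 wide (y, centred), 14 deep; a 42 mm land lies between them.
- spacer_mid (a point): Loose aluminium spacer, 0.5 kg, body 90 (x) x 54 (y) x 50 mm high; under each end a lug 14 mm long (x), 20 wide, 12 high, flush with the end, on which it stands. Top notched like the riser's. Point: centre of the body, 37 mm above the lugs' feet. Grip the long sides, 54 mm apart. Seated: point 25 mm above riser_top, about 10 mm of play. Same turned half round.
- vrest_mid (a point): Loose aluminium V-rest, 0.4 kg, body 90 (x) x 54 (y) x 46 mm high, V groove 40 wide, 20 deep along x in its top; same two end lugs as the spacer, on which it stands. Point: centre of the body, 35 mm above the lugs' feet. Grip the long sides, 54 mm apart. Seated: point 48 mm above spacer_mid, about 10 mm of play. Same turned half round.
- barspacer_mid (a point): Look-alike, not to be used: loose aluminium spacer of the same 90 x 54 x 62 mm, but with one 30 mm wide bar lug across the middle underneath and one 42 mm wide slot across the middle of its top. Point: centre of its body, 37 mm above the table; x along its length.

How it is judged (in metres and radians):
On the way:
1. the end-lug spacer is seated on the riser, its lugs in the notches (z of spacer_mid in the frame of riser_top between 0.021 and 0.029 m and horizontal distance between spacer_mid and riser_top below 0.02 m and angle between the x axis of spacer_mid and the x axis of riser_top, either way round below 0.3 rad), for 0.2 s.
At the end, for the whole second after the job is handed in: The end-lug spacer sits on the riser and the V-rest on the spacer, each fully home (height within 3 mm, level within 3 degrees), centred within 20 mm and in line within 17 degrees (either way round), lugs in the notches, at rest; the look-alike spacer is within 40 mm of where it began (z of spacer_mid in the frame of riser_top between 0.022 and 0.028 m and horizontal distance between spacer_mid and riser_top below 0.02 m and angle between the x axis of spacer_mid and the x axis of riser_top, either way round below 0.3 rad and angle between each of spacer_mid, vrest_mid's own z axis and vertical below 0.05 rad and z of vrest_mid in the frame of spacer_mid between 0.045 and 0.051 m and horizontal distance between vrest_mid and spacer_mid below 0.02 m and angle between the x axis of vrest_mid and the x axis of spacer_mid, either way round below 0.3 rad and linear speed of each of spacer, vrest below 0.02 m/s and distance of barspacer_mid from where it was at the start of the episode below 0.04 m); the robot touches nothing.
It fails at once if the spacer is dropped: it falls free more than 30 mm above its seated height (contact force between spacer and anything else below 0.001 N and height (world z) of spacer_mid above 0.105 m).
It fails at once if the V-rest is dropped: it falls free more than 30 mm above its seated height (contact force between vrest and anything else below 0.001 N and height (world z) of vrest_mid above 0.153 m).
It also fails if it takes over 54 s, if anything falls off the work surface, if the arm or the gripper's body presses on something with over 40 N, if the wrist force passes 120 N, or if a joint passes its speed limit or range.

## Working session

There is one attempt and no reset: what is moved stays moved. The work goes in short steps, each a Python script; the robot and the scene stay as the last script left them, time stands still between calls to the robot, and variables do not carry over. Pictures are saved under pics/ and viewed, and the job is handed in when it is done.

```bash
ls; mkdir -p pics; cat > h.py <<'E'
import numpy as np, cv2
from cell import robot, grip, kin, viewer
def snap(cam,fn):
    im=viewer.read_camera(cam); cv2.imwrite('pics/'+fn,cv2.cvtColor(im,cv2.COLOR_RGB2BGR)); return im
def world(p,info): return np.array(info['R']).T@(np.array(p)-np.array(info['t']))
def pix(X,info):
    c=np.array(info['R'])@np.array(X)+np.array(info['t']); k=np.array(info['camera_matrix'])@c; return k[:2]/k[2]
E
python3 - <<'E'
from h import *
o=robot.observe();print(o['t'],o['tcp_pos'],o['tcp_rot'],o['grip_width'])
for c in ['scene','top']:
    snap(c,c+'1.png'); i=viewer.camera_info(c)
    for n in ['riser_top','spacer_mid','vrest_mid','barspacer_mid']:
        for d in viewer.pinpoint(n,c): 
            w=world(d['at'],i);print(c,n,round(d['confidence'],2),w.round(1),pix(w,i).round())
print(robot.observe()['t'])
E
```

```text
pics
0.0 [ 275.83941425 -587.91977653  213.6577679 ] [ 1.97863909  0.44299635 -1.9797128 ] 0.9975775209964978
scene riser_top 0.9 [574.8  23.4  49.9] [314. 219.]
scene spacer_mid 0.59 [ 458.1 -267.    36.4] [177. 264.]
scene vrest_mid 0.57 [451.4 297.9  34.7] [362. 130.]
scene barspacer_mid 0.91 [ 630.8 -198.    38.2] [250. 304.]
top riser_top 0.59 [569.4  26.3  54.8] [313. 188.]
top spacer_mid 0.9 [ 453.  -270.    36.2] [451. 246.]
top vrest_mid 0.58 [458.3 296.3  35.9] [186. 238.]
top barspacer_mid 0.88 [ 632.9 -203.8   35.1] [418. 163.]
0.5
```

View pics/scene1.png

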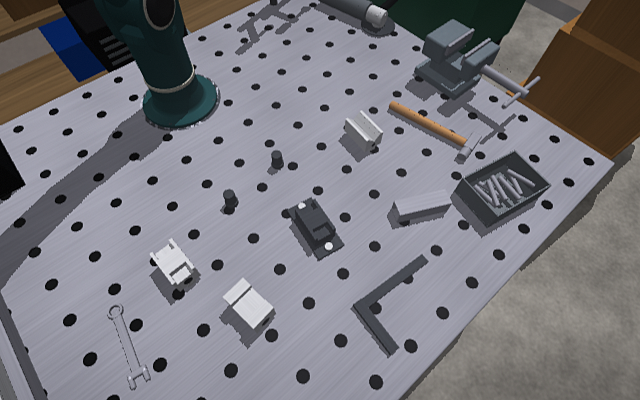

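View pics/top1.png

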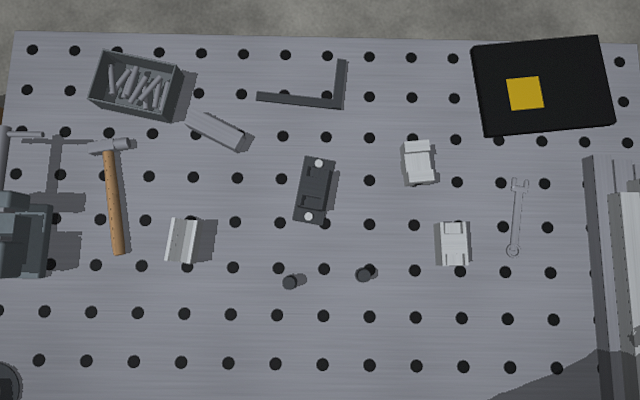

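```bash
cat > fit.py <<'E'
from h import *
from scipy.optimize import minimize
def boxpts(L,W,z0,z1):return np.array([[a*L/2,b*W/2,z] for a in(-1,1) for b in(-1,1) for z in(z0,z1)])
SP=np.vstack([boxpts(90,54,12,62),boxpts(90,20,0,12)])
VR=np.vstack([boxpts(90,54,12,58),boxpts(90,20,0,12)])
S=4
def hullmask(P,q,i):
    c,s=np.cos(q[2]),np.sin(q[2]);R=np.array([[c,-s,0],[s,c,0],[0,0,1]])
    X=P@R.T+[q[0],q[1],0]
    px=np.array([pix(x,i) for x in X])
    h=cv2.convexHull(px.astype(np.float32))
    m=np.zeros((400,640),np.uint8);cv2.fillConvexPoly(m,np.round(h*16).astype(np.int32),255,cv2.LINE_AA,4);return m/255.
def hm(mask):
    c,_=cv2.findContours(mask.astype(np.uint8),cv2.RETR_EXTERNAL,cv2.CHAIN_APPROX_NONE)
    c=max(c,key=cv2.contourArea);m=np.zeros((400,640),np.uint8);cv2.fillConvexPoly(m,cv2.convexHull(c),1);return m.astype(float)
def fit(P,x0,obs):
    def cost(u):
        q=[u[0],u[1],u[2]/50];return sum(1-np.minimum(a,b).sum()/np.maximum(a,b).sum() for m,i in obs for a,b in[(m,hullmask(P,q,i))])
    best=None
    for y in (-1.2,-.8,-.4,0,.4,.8,1.2,1.57):
        u0=[x0[0],x0[1],y*50]
        r=minimize(cost,u0,method='Nelder-Mead',options=dict(initial_simplex=np.array([u0]+[np.add(u0,d) for d in np.diag([8,8,12])]),xatol=.1,fatol=1e-4,maxiter=120))
        if best is None or r.fun<best.fun:best=r
    return [best.x[0],best.x[1],best.x[2]/50],best.fun
E
python3 - <<'E'
from fit import *
O={k:[] for k in('spacer_mid','vrest_mid')}
for c in ['scene','top']:
    viewer.read_camera(c);i=viewer.camera_info(c)
    for n in O:
        for d in viewer.silhouettes(n,c):
            ys,xs=np.nonzero(d['mask']);print(c,n,round(d['confidence'],2),d['mask'].sum(),xs.mean().round(),ys.mean().round())
        d=viewer.silhouettes(n,c)
        if d:O[n].append((hm(d[0]['mask']),i))
for n,P,x0 in(('spacer_mid',SP,(455,-268)),('vrest_mid',VR,(455,297))):
    print(n,fit(P,x0,O[n]),[fit(P,x0,[o]) for o in O[n]])
i=viewer.camera_info('top');im=cv2.imread('pics/top1.png')
cv2.imwrite('pics/z.png',cv2.resize(np.vstack([np.hstack([im[200:280,410:490],im[200:280,150:230]]),np.hstack([im[150:230,275:355],im[120:200,380:460]])]),None,fx=3.7,fy=3.7))
E
```

```text
scene spacer_mid 0.66 1319 176.0 265.0
scene vrest_mid 0.8 957 364.0 131.0
top spacer_mid 0.71 1396 450.0 243.0
top vrest_mid 0.87 1354 183.0 240.0
spacer_mid ([np.float64(456.709927460843), np.float64(-268.66064182249164), np.float64(0.03287577688188922)], np.float64(0.11998248466032724)) [([np.float64(455.366159531536), np.float64(-269.1096987401996), np.float64(0.03607030879153109)], np.float64(0.05359159938083091)), ([np.float64(456.75892263294156), np.float64(-267.7267221912365), np.float64(0.03008819634099104)], np.float64(0.057231739866470344))]
vrest_mid ([np.float64(454.0648789983817), np.float64(300.46737311518507), np.float64(3.037496511070002)], np.float64(0.1506551651626018)) [([np.float64(451.736560403423), np.float64(300.97687356903555), np.float64(-0.08453778677818122)], np.float64(0.0782233117799157)), ([np.float64(455.12653286249395), np.float64(300.2836755488996), np.float64(-0.11769354175795739)], np.float64(0.06487857166957789))]
```

View pics/z.png

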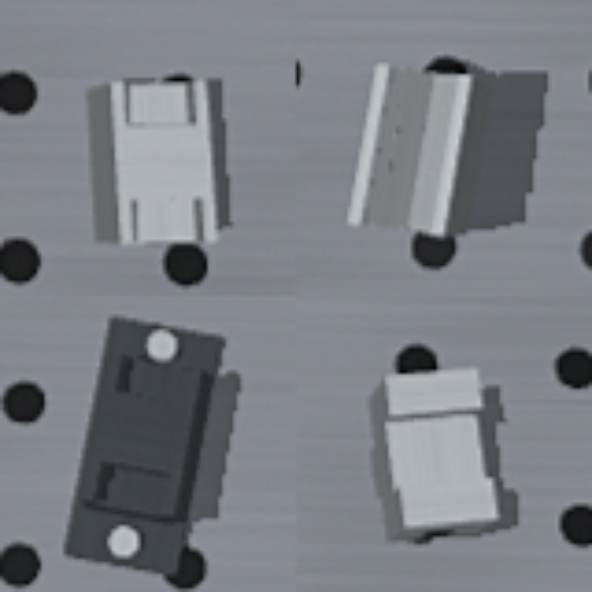

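```bash
python3 - <<'E'
from fit import *
P=np.vstack([boxpts(90,54,0,50),boxpts(150,70,0,8)])
obs=[]
viewer.read_camera('top');viewer.read_camera('scene')
out=[]
for c,cx,cy in(('top',314,190),('scene',314,226)):
    im=cv2.imread('pics/%s1.png'%c);i=viewer.camera_info(c)
    g=im.max(2); m=(g<88).astype(np.uint8); roi=np.zeros_like(m);roi[cy-45:cy+45,cx-40:cx+40]=1;m*=roi
    m=cv2.morphologyEx(m,cv2.MORPH_OPEN,np.ones((3,3)))
    n,l,st,ce=cv2.connectedComponentsWithStats(m);k=1+st[1:,4].argmax();mm=hm(l==k)
    obs.append((mm,i));q=fit(P,(572,25),[(mm,i)]);print(c,mm.sum(),q)
    v=im.copy();cc,_=cv2.findContours(mm.astype(np.uint8),0,1);cv2.drawContours(v,cc,-1,(0,0,255),1)
    out.append((v,cx,cy,i))
q=fit(P,(572,25),obs);print(q)
t=[]
for v,cx,cy,i in out:
    cc,_=cv2.findContours((hullmask(P,q[0],i)>.5).astype(np.uint8),0,1);cv2.drawContours(v,cc,-1,(0,255,0),1);t.append(v[cy-50:cy+50,cx-50:cx+50])
cv2.imwrite('pics/r.png',cv2.resize(np.hstack(t),None,fx=4,fy=4,interpolation=0))
E
```

```text
top 2368.0 ([np.float64(569.9276598776573), np.float64(22.115839046271205), np.float64(-0.11782012006644141)], np.float64(0.09932162880819595))
scene 2040.0 ([np.float64(570.8531523973812), np.float64(18.545120706675377), np.float64(-0.06627003739575063)], np.float64(0.08785495365754559))
([np.float64(570.5239566922044), np.float64(19.6855544162336), np.float64(-0.07935841893225788)], np.float64(0.19345498936787686))
```

View pics/r.png

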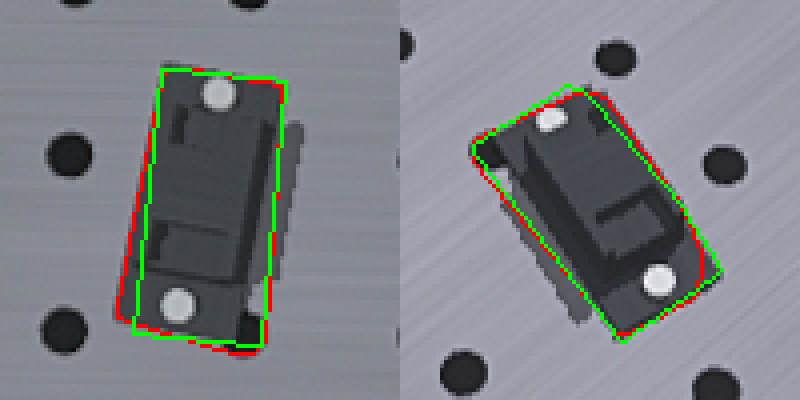

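```bash
python3 - <<'E'
from h import *
def back(p,z,i):
    R=np.array(i['R']);t=np.array(i['t']);C=-R.T@t;d=R.T@np.linalg.inv(i['camera_matrix'])@[p[0],p[1],1];return C+d*(z-C[2])/d[2]
out={}
for c,cx,cy in(('top',314,190),('scene',314,226)):
    im=cv2.imread('pics/%s1.png'%c);i=viewer.camera_info(c);m=(im.min(2)>190).astype(np.uint8)
    n,l,st,ce=cv2.connectedComponentsWithStats(m)
    b=[ce[k] for k in range(1,n) if st[k,4]>8 and abs(ce[k]-[cx,cy]).max()<45]
    for z in(8,11,14):
        w=[back(p,z,i) for p in b];print(c,z,[x.round(1) for x in w], np.mean(w,0).round(1) if w else 0, np.arctan2(*(w[0]-w[1])[[1,0]]) if len(w)==2 else 0)
    # land & top edges check
# hand corners of the foot, top view (crop coords/4+264,140)
i=viewer.camera_info('top')
for p in((163,66),(288,82),(118,320),(237,342)):
    print(back((p[0]/4+264,p[1]/4+140),8,i).round(1))
for n in('riser_top',):
  for k in range(2):
    for c in('top','scene'):
        viewer.read_camera(c);print([world(d['at'],viewer.camera_info(c)).round(1) for d in viewer.pinpoint(n,c)[:1]])
print(robot.observe()['t'])
E
```

```text
top 8 [] 0 0
top 11 [] 0 0
top 14 [] 0 0
scene 8 [array([508. ,  38.3,   8. ]), array([631.,  17.,   8.])] [569.5  27.7   8. ] 2.9707023715663543
scene 11 [array([509.3,  37.3,  11. ]), array([631.8,  16.1,  11. ])] [570.6  26.7  11. ] 2.9707023715663543
scene 14 [array([510.7,  36.3,  14. ]), array([632.7,  15.2,  14. ])] [571.7  25.7  14. ] 2.970702371566354
[649.2  47.4   8. ]
[641.3 -23.8   8. ]
[504.1  69.    8. ]
[493.1   2.8   8. ]
[array([570.2,  24.4,  49.6])]
[array([575.5,  21.5,  49.3])]
[array([569.4,  24.9,  54. ])]
[array([574. ,  24.9,  51.1])]
1.5
```

```bash
cat >> h.py <<'E'
from scipy.spatial.transform import Rotation as Ro
def rot(psi,s=1):
    x=np.array([0,0,-1.]);y=s*np.array([-np.sin(psi),np.cos(psi),0]);return Ro.from_matrix(np.c_[x,y,np.cross(x,y)]).as_rotvec()
def best(pos,psi):
    j=np.array(robot.observe()['joints']);o=[]
    for s in(1,-1):
        q=kin.ik(pos,rot(psi,s))
        if q is not None:o.append((np.abs(np.array(q)-j).max(),s,np.round(q,2)))
    o.sort(key=lambda a:a[0]);print(o);return rot(psi,o[0][1])
def st():
    o=robot.observe();print('t',round(o['t'],2),'tcp',np.round(o['tcp_pos'],1),'w',round(o['grip_width']*92,1),'F',np.round(o['contact_force'],1));return o
E
cat > pick.py <<'E'
from h import *
def pick(x,y,psi,z,lift=150):
    r=best([x,y,z+90],psi);robot.movep([x,y,z+90],r);st()
    robot.servo_line([x,y,z],feed=120);st()
    grip(0.0,45);robot.hold(.2);st()
    robot.servo_line([x,y,lift],feed=120);return st()
E
python3 - <<'E'
from pick import *
grip(1.0,45)
pick(456.5,-268.5,.033,20)
E
```

```text
[(np.float64(1.0459370462776105), -1, array([ 0.52,  0.41, -0.06,  1.98,  0.04,  0.76, -1.1 ])), (np.float64(1.779126064320057), 1, array([ 0.98,  0.5 , -0.64,  1.95,  0.4 ,  0.82,  1.72]))]
t 3.14 tcp [ 456.5 -269.8  110.4] w 91.5 F [0.6 1.4 0.4]
t 4.04 tcp [ 456.9 -268.9   20.5] w 91.7 F [ 0.6  0.3 -0.7]
t 4.9 tcp [ 456.6 -268.6   20.2] w 53.9 F [-0.2  0.3  2.3]
t 6.13 tcp [ 455.9 -268.2  149.2] w 53.9 F [ 0.2 -0.5 -5.1]
```

```bash
python3 - <<'E'
from h import *
X,Y,psi=571.5,25,-.16
r=best([X,Y,150],psi);robot.movep([X,Y,150],r);st()
robot.servo_line([X,Y,80],feed=120);st()
snap('scene','s2.png');snap('top','t2.png')
a=cv2.imread('pics/s2.png')[170:280,240:400];b=cv2.imread('pics/t2.png')[140:250,240:400]
cv2.imwrite('pics/u2.png',cv2.resize(np.hstack([a,b]),None,fx=2.5,fy=2.5))
E
```

```text
[(np.float64(0.7968764044867067), -1, array([ 0.  ,  0.42, -0.13,  1.85,  0.07,  0.88, -1.89])), (np.float64(2.0436975435611826), 1, array([ 0.46,  0.54, -0.74,  1.82,  0.43,  0.96,  0.95]))]
t 7.33 tcp [571.2  23.  149.6] w 53.6 F [-0.3 -0.7 -5.1]
t 8.07 tcp [572.1  24.7  80.5] w 53.9 F [ 0.7 -0.8 -5.2]
```

View pics/u2.png

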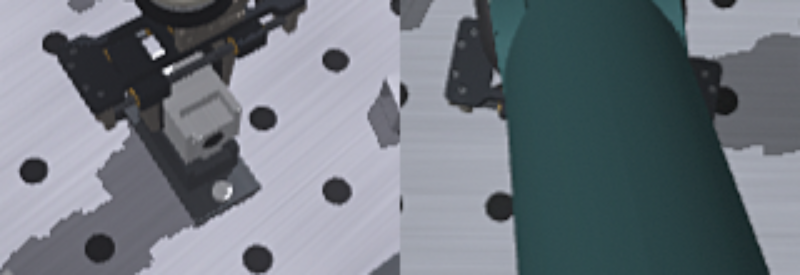

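The spacer hovers in line over the riser in the scene view, bolt head at (222,190) centred past its end. I'll descend while monitoring the force.

```bash
cat > seat.py <<'E'
from h import *
def seat(X,Y,zs):
    robot.servo_line([X,Y,zs+5],feed=60);f0=st()['contact_force'][2]
    z=zs+5
    while z>zs-3:
        z-=1;robot.servo_line([X,Y,z],feed=20);o=robot.observe();f=o['contact_force'][2]-f0
        if f>8: break
    print('z',z,'df',f);st()
E
python3 - <<'E'
from seat import *
seat(571.5,25,58)
E
```

```text
t 8.6 tcp [571.1  25.   62.4] w 54.0 F [-1.  -0.1 -5.6]
z 57 df 9.847919715188997
t 10.1 tcp [571.8  25.   58.2] w 53.7 F [-2.5 -0.1  4.3]
```

```bash
python3 - <<'E'
from h import *
grip(1.0);st()
robot.servo_line([571.5,25,185],feed=180)
X,Y,psi=454,300.5,-.10
r=best([X,Y,110],psi);robot.movep([X,Y,150],r);st()
for c in('scene','top'):
    snap(c,c+'3.png');i=viewer.camera_info(c)
    for n in('riser_top','spacer_mid','vrest_mid'):
        d=viewer.pinpoint(n,c)
        if d:print(c,n,d[0]['confidence'],world(d[0]['at'],i).round(1))
a=cv2.imread('pics/scene3.png')[170:280,240:400];b=cv2.imread('pics/top3.png')[140:250,240:400]
cv2.imwrite('pics/u3.png',cv2.resize(np.hstack([a,b]),None,fx=2.5,fy=2.5))
snap('wrist','w3.png');st()
E
```

```text
t 10.81 tcp [571.5  25.   56.9] w 91.9 F [-0.2  0.2 -0.5]
[(np.float64(0.5607033922102631), -1, array([-0.45,  0.44, -0.25,  1.93,  0.15,  0.78, -2.45])), (np.float64(1.9157756693031107), 1, array([ 0.25,  0.93, -1.33,  1.89,  0.99,  1.19,  0.03]))]
t 12.82 tcp [455.1 299.  149.8] w 92.3 F [-0.2 -0.7  0. ]
scene riser_top 0.97 [575.2  22.8  49.9]
scene spacer_mid 0.57 [571.8  22.8  75.6]
scene vrest_mid 0.6 [453.  297.   38.2]
top riser_top 0.58 [569.2  21.6  52.5]
top spacer_mid 0.89 [570.9  25.   76.6]
top vrest_mid 0.76 [454.9 297.5  33.9]
t 13.28 tcp [454.2 300.2 150.1] w 92.2 F [ 1.2 -0.5 -0.1]
```

View pics/u3.png

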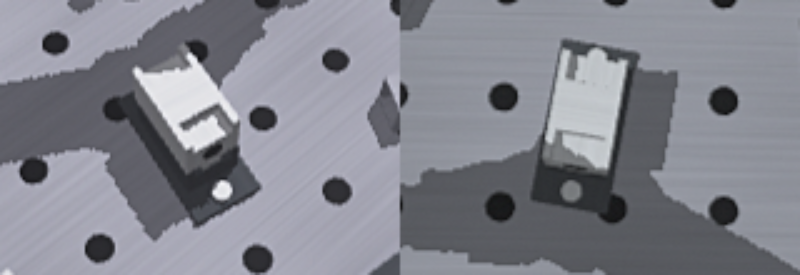

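View pics/w3.png

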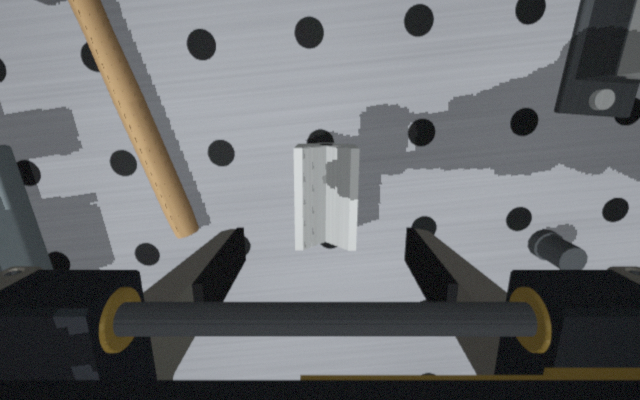

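The spacer sits flat on the riser, level and in line with it. In the wrist view the V-rest (295–358, 145–250) is centred between the fingers and square to them.

```bash
python3 - <<'E'
from h import *
X,Y=454,300.5
robot.servo_line([X,Y,20],feed=120);st()
grip(0.0,45);robot.hold(.2);st()
robot.servo_line([X,Y,210],feed=150);st()
X,Y,psi=571.5,25,-.16
r=best([X,Y,190],psi);robot.movep([X,Y,190],r)
robot.servo_line([X,Y,130],feed=120);st()
snap('scene','s4.png');cv2.imwrite('pics/u4.png',cv2.resize(cv2.imread('pics/s4.png')[140:280,220:420],None,fx=3.5,fy=3.5))
E
```

```text
t 14.51 tcp [454.5 300.9  20.7] w 91.8 F [ 1.2 -0.4 -0.6]
t 15.37 tcp [454.  300.1  20.1] w 54.1 F [-0.8 -2.7  3.5]
t 16.78 tcp [453.4 300.1 209. ] w 53.5 F [ 0.4 -0.7 -4.2]
[(np.float64(0.524305999465031), -1, array([-0.  ,  0.37, -0.13,  1.82,  0.06,  0.96, -1.88])), (np.float64(3.4188013817498977), 1, array([ 0.44,  0.47, -0.7 ,  1.79,  0.35,  1.02,  1.01]))]
t 18.58 tcp [572.   25.7 130.5] w 53.6 F [ 0.3 -0.6 -3.6]
```

View pics/u4.png

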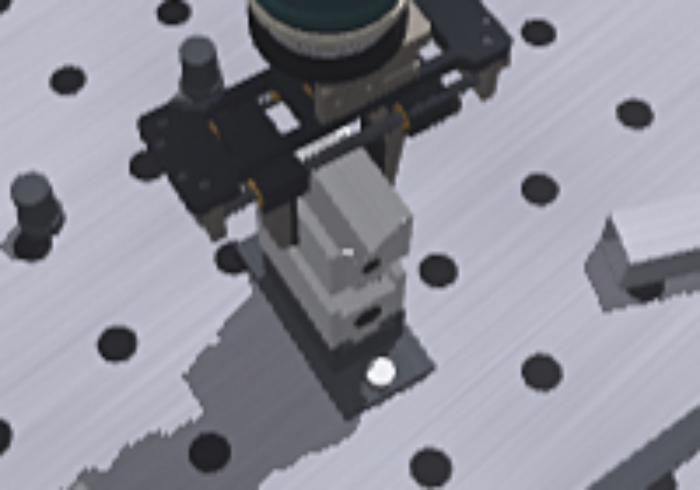

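The held V-rest hovers in line directly over the spacer. Next I'll seat it.

```bash
python3 - <<'E'
from seat import *
seat(571.5,25,108)
E
```

```text
t 19.07 tcp [571.2  24.9 112.5] w 54.2 F [ 0.5 -0.5 -3.6]
z 107 df 9.234161075649332
t 20.57 tcp [571.8  25.  108.1] w 53.7 F [-2.6 -1.   5.6]
```

```bash
python3 - <<'E'
from h import *
grip(1.0);st()
robot.servo_line([571.5,25,250],feed=180)
r=best([450,-250,300],0);robot.movep([450,-250,300],r);st()
for c in('scene','top'):
    snap(c,c+'5.png');i=viewer.camera_info(c)
    for n in('riser_top','spacer_mid','vrest_mid','barspacer_mid'):
        d=viewer.pinpoint(n,c)
        if d:print(c,n,d[0]['confidence'],world(d[0]['at'],i).round(1))
a=cv2.imread('pics/scene5.png')[150:260,240:400];b=cv2.imread('pics/top5.png')[140:250,240:400]
cv2.imwrite('pics/u5.png',cv2.resize(np.hstack([a,b]),None,fx=2.5,fy=2.5));st()
E
```

```text
t 21.27 tcp [571.5  25.  106.9] w 92.0 F [ 0.4 -1.1  0.3]
[(np.float64(0.7423826924992629), -1, array([ 0.45,  0.16, -0.01,  1.83,  0.  ,  1.16, -1.13])), (np.float64(3.474047657180375), 1, array([ 1.45,  0.46, -1.3 ,  1.77,  0.46,  1.27,  1.6 ]))]
t 23.38 tcp [ 450.6 -248.7  299.4] w 92.0 F [-0.4  0.4 -0.1]
scene riser_top 0.85 [574.6  26.5  47.7]
scene spacer_mid 0.68 [571.2  24.9  75.5]
scene vrest_mid 0.86 [571.2  20.8 125.6]
scene barspacer_mid 0.95 [ 629.8 -198.8   37.7]
top riser_top 0.85 [566.8  23.7  51. ]
top vrest_mid 0.83 [572.8  26.  125. ]
top barspacer_mid 0.69 [ 631.6 -201.7   33.6]
t 23.88 tcp [ 450.1 -249.8  300. ] w 91.7 F [ 0.1  0.  -0.1]
```

View pics/u5.png

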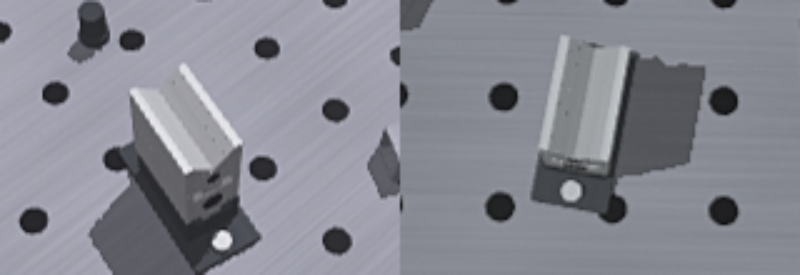

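The V-rest is flush on the spacer with its V upward, all three parts are in line with no visible gaps, and the look-alike hasn't moved. I'm handing the job in.

```bash
python3 -c "
from h import *
robot.job_done();st()"
```

```text
the job is handed in; nothing more can be done
the job is handed in; nothing more can be done
```

The pipe support is built and handed in at about 24 s of the 54 s allowed. The end-lug spacer is on the riser and the V-rest is on the spacer, V upward. I lowered each part until it made contact at about its seated height before releasing it, so neither was dropped.

| Check | Measured | Expected | Notes |
|---|---|---|---|
| Tool height at spacer contact | 58.2 mm | 58 mm | about 10 N contact force |
| Tool height at V-rest contact | 108.1 mm | 108 mm | about 9 N contact force |
| spacer_mid height after release | 75.5 to 76.6 mm | 75 mm | pinpoint network |
| vrest_mid height after release | 125 to 125.6 mm | 123 mm | pinpoint network, within its 4 mm accuracy |

- **Alignment:** the final pictures show the stack flush and in line, centred on the riser to within a few millimetres.
- **Look-alike spacer:** its measured position changed by no more than about 3 mm from the start, which is within measurement error.
- **What disagreed:** my first outline fit of the riser was thrown off by its shadow and nearby table holes. I took its position and angle (−0.16 rad) from its bolt heads, foot corners and the pinpoint network instead.
- **What was missed:** in the last top view the network did not report the spacer, which was hidden under the V-rest, so its final check there rests on the scene view alone.

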